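# Set the steamer hotplate to its first click and start it

## Task

Start the steaming: on the hotplate that carries the aluminium pot, roll the knurled heat wheel with a fingertip, top away from the robot towards the pot, until it clicks from off into the next setting (low, the middle one), and leave it there; then press that hotplate's round start button right down once it is set, and let go. Do not use the other hotplate's controls, and leave the pot and everything else where they stand.

Things in the scene. Friction and masses are not known exactly. Their poses are not given: they have to be found in the camera images.
- hob_a: the hotplate that carries the steaming pot: steel box 360 (x) x 260 (y) x 75 mm high, fixed to the platform. Origin at the centre of its underside, x away from the control side, z up. Controls are on its flat top (75 mm up) along the -x edge; a round cooking plate (196 mm across, top 85 mm up) is centred 70 mm to +x of the origin
- crown_a (a point): topmost point of hob_a's heat wheel when not pressed, 81 mm above the platform, at (-135, 35) mm in the hob's x, y; fixed to the hob. The wheel: black, knurled, 72 mm across, 28 mm wide, axle level along the hob's y; only its top 6 mm stands out of the hob's top, so it cannot be pinched. It floats on a spring: sinks from about 3.4 N on and bottoms 4 mm lower at about 7.5 N
- wheel_a (a joint): turn of hob_a's heat wheel in rad: clicks at 0 (off), 0.45 (low, the next setting) and 0.90 (high), with stops just beyond; grows as the wheel's top moves along the hob's +x. A fingertip pressing the top 2 to 3 mm down and dragged along the hob's +x rolls it without slip, 16 mm per click, against up to 1.6 N. Let go, it springs into the nearest click
- bar_a (a point): middle of the pale smooth bar across the rim of hob_a's heat wheel, which turns with it and shows the setting: 16 mm to the hob's -x of the wheel's top at off, exactly on top at low, 16 mm to +x at high, beside three pips of growing size on the hob's top
- start_a_top (a point): centre of the top of the round grey start button (24 mm across) of hob_a, beside the wheel at (-135, -55) mm in the hob's x, y; pressed straight down it travels 6 mm, fully down at 5 N, and springs back
- start_a (a joint): travel of the start button of hob_a in m: 0 up, 0.006 fully down
- hob_b: the other, bare hotplate, the same model: steel box 360 (x) x 260 (y) x 75 mm high, fixed to the platform. Origin at the centre of its underside, x away from the control side, z up. Controls are on its flat top (75 mm up) along the -x edge; a round cooking plate (196 mm across, top 85 mm up) is centred 70 mm to +x of the origin
- crown_b (a point): topmost point of hob_b's heat wheel when not pressed, 81 mm above the platform, at (-135, 35) mm in the hob's x, y; fixed to the hob. The wheel: black, knurled, 72 mm across, 28 mm wide, axle level along the hob's y; only its top 6 mm stands out of the hob's top, so it cannot be pinched. It floats on a spring: sinks from about 3.4 N on and bottoms 4 mm lower at about 7.5 N
- wheel_b (a joint): turn of hob_b's heat wheel in rad: clicks at 0 (off), 0.45 (low, the next setting) and 0.90 (high), with stops just beyond; grows as the wheel's top moves along the hob's +x. A fingertip pressing the top 2 to 3 mm down and dragged along the hob's +x rolls it without slip, 16 mm per click, against up to 1.6 N. Let go, it springs into the nearest click
- bar_b (a point): middle of the pale smooth bar across the rim of hob_b's heat wheel, which turns with it and shows the setting: 16 mm to the hob's -x of the wheel's top at off, exactly on top at low, 16 mm to +x at high, beside three pips of growing size on the hob's top
- start_b_top (a point): centre of the top of the round grey start button (24 mm across) of hob_b, beside the wheel at (-135, -55) mm in the hob's x, y; pressed straight down it travels 6 mm, fully down at 5 N, and springs back
- start_b (a joint): travel of the start button of hob_b in m: 0 up, 0.006 fully down
- pot: aluminium steaming pot, 196 mm across its belly, 128 mm high, loose, standing on hob_a's cooking plate; origin at the centre of its underside
- cone: bamboo steamer cone standing on its wide mouth, 230 mm across, 190 mm high, loose; origin centre of underside
- pestle: hardwood pestle lying in front of the hotplates along its x, 240 mm long, 38 mm thick, loose; origin under its middle
- food_cover: dome food cover with ribs and a press button on top, 280 mm across, 133 mm high, loose; origin centre of underside
- jar: small jar, 56 mm across, 85 mm high, loose, between the hotplates; origin centre of underside
- cup: steel cup, 66 mm across, 75 mm high, loose, between the hotplates; origin centre of underside
- spatula: wooden spatula lying in front of the hotplates along its x, 240 mm long, loose; origin under its middle

How it is judged:
By the outcome, as a careful person would: the job done as asked, in the order asked, and still so for the second after the job is handed in, with the robot touching nothing.
It also fails if it takes over 35 s, if anything falls off the work surface, if the arm or the gripper's body presses on something with over 40 N, if the wrist force passes 120 N, or if a joint passes its speed limit or range.

## Robot

A 7-joint arm with a two-finger parallel gripper is mounted at the origin on the work surface. World frame = base frame: x ahead of the robot, y to its left, z up, the work surface at z = 0. Lengths are in m, angles in rad, forces in N, time in s.
With the tool pointing down it reaches from about 0.425 to 1.025 m from the base axis. Payload 9.4 kg.
Tool frame: the origin (TCP) lies at the very end of the fingers, on their centre line; the grasp point (between the pads) lies manip.grip_point_offset behind it (manip.grip_point_offset is the distance from the TCP to the grasp point, in m); z points along the fingers, y is the line along which they close (so a half turn about z gives the same grasp; the last joint's range is limited). The gripper opens to 93 mm and grips with 3 to 60 N. Pads are 15 mm wide; open, the fingers measure 128 mm over their backs; the gripper's body (75 mm by 188 mm) begins 65 mm behind the grasp point.
Start: joints at [1.115, 0.599, -0.003, 1.599, 0.002, 0.943, -0.08], TCP at [0.268, -0.674, 0.219] pointing down, gripper open.
Joint ranges: [-2.57, 2.57], [-0.35, 1.97], [-1.29, 1.29], [0.11, 2.56], [-1.05, 4.19], [0.11, 1.86], [-2.63, 2.63]. Speed limits (rad/s): [2.22, 2.22, 3.01, 3.01, 3.14, 3.14, 3.14].

## Interface

Orientations are given as a rotation vector (axis times angle).
In Python, from plant import manip gives the robot as it stands.
- The arm moves only by the shell command python3 -m inch 'ROWS' [OPENING] [FORCE]. ROWS is JSON, a list of rows, each a list of 6 numbers: the shift along the world's x, y, z in mm, then the turn, a rotation vector about the world's x, y, z in rad. In form: [[tx, ty, tz, ax, ay, az], ...]. A call has exactly 5 rows; each row is the pose to reach, as a shift and turn from the pose commanded when the call began; what a row does not reach only later rows make up. A row lasts 1/10 s, in which the tool goes at most 50 mm and 8.59 degrees, less where a joint would pass 70% of its speed; a pose out of reach is approached as far as the arm can. A call with a gripper value outside its range is refused whole. OPENING is the finger opening in mm, from 0 to 93, set as the call begins (- or left out, the last holds). The fingers move at their own pace and stop on an object; FORCE is the grip in N (left out, the last holds). Time passes only in rows, so rows that repeat a pose let the fingers close, or fill a call up. It gives the time, the measured TCP pose, the force, the opening and the grip force at its end, in the units of the state.
- manip.state(): the state, without advancing time (a new reading comes with each control period).
- manip.read_camera(name): name is "scene" or "side" or "wrist"; returns a dict with "image" (384x512x3 uint8, red, green, blue), "depth" (384x512 float32, m along the optical axis (not along the pixel's ray), 0 where there is no reading), "vfov" (degrees; the focal length in pixels is half the picture's height over the tangent of half this angle, whatever the lens; pixels are square), "cx", "cy" (the principal point, pixels), "rvec" (rotation vector, rad) and "tvec" (3), from world to camera coordinates, as OpenCV has them; the wrist camera has in their place "tool_from_camera" (4x4, takes a point from camera to tool coordinates, whose origin is the TCP and whose axes are the flange's). Camera axes: x right, y down, z forward; pixel columns grow to the right and rows downward; lengths in m; the calibration is good to about 2 mm. A picture is of the moment at which its call begins: read the wrist's pose just before it.
- manip.finish_job(): hands the job in; it is judged then, once.
Trained networks look in a picture, given as the dict that the camera call returned (one of the last four; its "shot" number tells which), for a name from the list of things; names that differ only in an ending like _2 or _b are one class to them, and where a whole thing is asked for, a point or a joint stands for the part that bears it (a point fixed in the world has none). Each returns a list of dicts, best first, with "confidence" (0 to 1); they miss things now and then, are a little off and sometimes report something else, mostly with a low value. They report only what shows in the picture. A call takes as long as a camera call.
- manip.find_in(picture, target): "location" ([column, row] in pixels, amid what is visible of it).
- manip.silhouettes(picture, target): "region" (384x512 bool, what is visible of it) and "location" ([column, row] in pixels, amid what is visible of it).
The state is a dict: "time": time; "q": joint angles; "qvel": joint speeds; "joint_torque": joint torques, N m; "tcp_pos": TCP position; "eef_rot": TCP orientation; "contact_force": force on the tool from outside, world axes, zero at the start; "torque": the same for the moment, N m; "opening": finger opening in m; "grip_force": force on a finger pad.
Only numpy, scipy, OpenCV 4.12 (cv2) and the standard library are available. Lean on these libraries where they do the work, as an engineer would, in place of code of your own. Each camera call takes 0.05 s, during which the arm holds its last target. There are 200 camera calls.

## Working session

There is one attempt and no reset: what is moved stays moved. The work goes in short steps, Python scripts to look and compute and a shell command to move; the robot and the scene stay as the last step left them, time stands still between calls to the robot, and variables do not carry over. Pictures are saved under pics/ and viewed, at most 10 in all, crops included, and the job is handed in when it is done.

```bash
mkdir -p pics; cat > h.py <<'E'
import numpy as np, cv2
from scipy.spatial.transform import Rotation as R
from plant import manip
def pts(p,T=None):
    """world points per pixel"""
    d=p["depth"];h,w=d.shape;f=h/2/np.tan(np.radians(p["vfov"])/2)
    u,v=np.meshgrid(np.arange(w),np.arange(h))
    c=np.stack([(u-p["cx"])/f*d,(v-p["cy"])/f*d,d],-1)
    if "rvec" in p:
        r=R.from_rotvec(np.ravel(p["rvec"])).as_matrix();return (c-np.ravel(p["tvec"]))@r
    t=np.array(p["tool_from_camera"]);s=T
    c=c@t[:3,:3].T+t[:3,3]
    return c@R.from_rotvec(s["eef_rot"]).as_matrix().T+np.array(s["tcp_pos"])
def save(p,n): cv2.imwrite(f"pics/{n}.png",p["image"][...,::-1])
E
python3 - <<'E'
from h import *
s=manip.state();print({k:np.round(v,3) for k,v in s.items()},manip.grip_point_offset)
for n in ("scene","side"):
    p=manip.read_camera(n);save(p,n+"0");X=pts(p);print(n,p.keys())
    for t in("hob_a","crown_a","bar_a","start_a_top","pot"):
        for r in manip.find_in(p,t)[:3]:
            c,q=np.round(r["location"]).astype(int);print(t,(c,q),round(r["confidence"],2),X[q,c].round(3))
E
```

```text
{'time': np.float64(0.0), 'q': array([ 1.115,  0.6  , -0.003,  1.6  ,  0.002,  0.943, -0.08 ]), 'qvel': array([-0.001, -0.001,  0.001, -0.002, -0.001, -0.   , -0.001]), 'joint_torque': array([ 1.0000e-03, -7.6505e+01,  1.4980e+00, -2.5234e+01, -5.2000e-02,
        1.7000e-02,  0.0000e+00]), 'tcp_pos': array([ 0.268, -0.673,  0.218]), 'eef_rot': array([-3.084e+00, -5.910e-01,  1.000e-03]), 'contact_force': array([-0.286, -0.077, -0.554]), 'torque': array([0.041, 0.045, 0.004]), 'grip_force': np.float64(0.0), 'opening': np.float64(0.093)} 0.0188
scene dict_keys(['image', 'depth', 'vfov', 'cx', 'cy', 'rvec', 'tvec', 'shot'])
hob_a (np.int64(213), np.int64(184)) 0.84 [ 0.614 -0.181  0.064]
hob_a (np.int64(261), np.int64(259)) 0.58 [0.677 0.32  0.09 ]
crown_a (np.int64(261), np.int64(256)) 0.95 [0.665 0.301 0.082]
crown_a (np.int64(212), np.int64(186)) 0.86 [ 0.628 -0.161  0.072]
pot (np.int64(182), np.int64(159)) 0.94 [ 0.714 -0.252  0.19 ]
pot (np.int64(261), np.int64(259)) 0.21 [0.677 0.32  0.09 ]
side dict_keys(['image', 'depth', 'vfov', 'cx', 'cy', 'rvec', 'tvec', 'shot'])
hob_a (np.int64(294), np.int64(179)) 0.75 [ 0.529 -0.191  0.072]
hob_a (np.int64(185), np.int64(233)) 0.74 [0.583 0.297 0.073]
hob_a (np.int64(341), np.int64(221)) 0.23 [ 0.292 -0.167  0.004]
crown_a (np.int64(293), np.int64(176)) 0.64 [ 0.541 -0.2    0.076]
crown_a (np.int64(185), np.int64(229)) 0.56 [0.595 0.286 0.076]
pot (np.int64(277), np.int64(140)) 0.93 [ 0.65  -0.231  0.182]
```

```bash
cd pics; python3 -c "
import cv2,numpy as np
a=cv2.imread('scene0.png');b=cv2.imread('side0.png')
cv2.imwrite('both0.png',cv2.resize(b,(800,600),interpolation=cv2.INTER_CUBIC))"
```

```text
(no output)
```

View pics/both0.png

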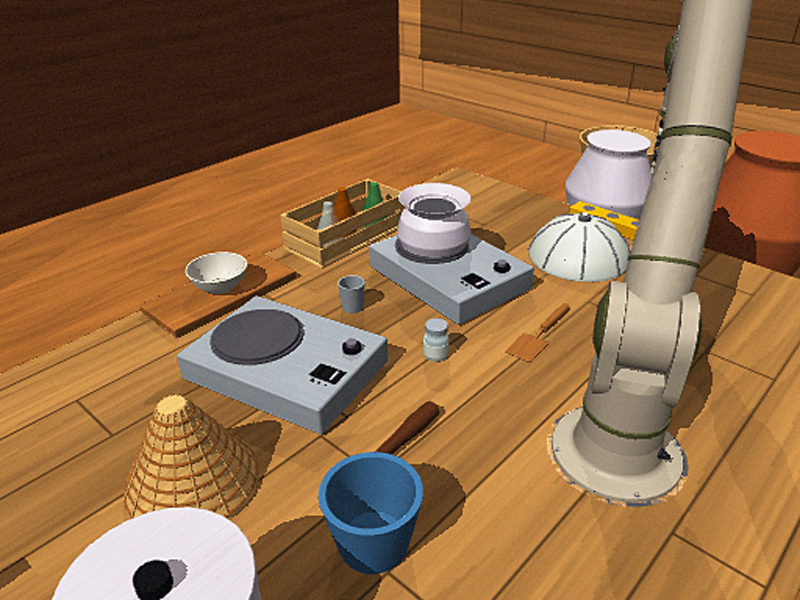

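View pics/scene0.png

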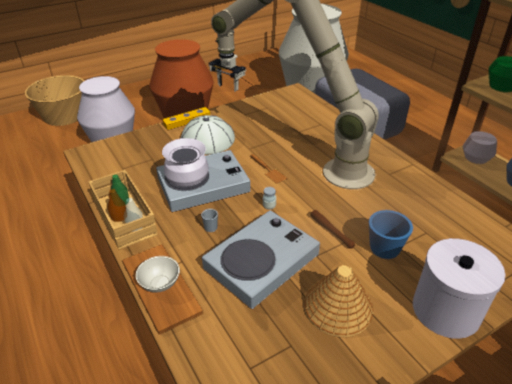

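The side view shows hob_a with the pot at (450,270), its wheel slot at about (475,281) and its button at about (502,266). The food cover is close on the right. Next I'll fit the hob's top rectangle.

```bash
cat >> h.py <<'E'
def hob(p,X,near=(0.57,-0.2)):
    m=(abs(X[...,2]-.075)<.006)&(np.hypot(X[...,0]-near[0],X[...,1]-near[1])<.35)&(p["depth"]>0)
    n,l,st,ce=cv2.connectedComponentsWithStats(m.astype(np.uint8))
    k=1+np.argmax(st[1:,4]);q=X[l==k][:,:2]
    r=cv2.minAreaRect((q*1000).astype(np.float32));return r,cv2.boxPoints(r),len(q),np.median(X[l==k][:,2])
E
python3 - <<'E'
from h import *
for n in ("scene","side"):
    p=manip.read_camera(n);X=pts(p);print(n,hob(p,X))
    for t in("food_cover","start_a_top"):
        for r in manip.silhouettes(p,t)[:2]:
            q=X[r["region"]];print(t,round(r["confidence"],2),len(q),np.percentile(q,[3,50,97],axis=0).round(3).tolist())
E
```

```text
scene (((629.4154663085938, -260.491943359375), (264.13787841796875, 357.8975524902344), 81.05838012695312), array([[ 432.1142  , -363.1422  ],
       [ 785.6623  , -418.76953 ],
       [ 826.71674 , -157.84167 ],
       [ 473.16864 , -102.214355]], dtype=float32), 1592, np.float64(0.07414653380522995))
food_cover 0.96 1391 [[0.337, -0.668, 0.004], [0.452, -0.54, 0.075], [0.551, -0.47, 0.118]]
start_a_top 0.33 368 [[0.308, 0.167, 0.013], [0.323, 0.264, 0.027], [0.34, 0.388, 0.038]]
side (((624.2958984375, -262.99468994140625), (262.4671630859375, 366.5672912597656), 81.53414154052734), array([[ 423.68912, -365.8153 ],
       [ 786.26227, -419.78137],
       [ 824.9027 , -160.17407],
       [ 462.32953, -106.20801]], dtype=float32), 1909, np.float64(0.0739335562517769))
food_cover 0.61 2288 [[0.3, -0.659, 0.001], [0.395, -0.537, 0.062], [0.53, -0.473, 0.115]]
food_cover 0.17 1960 [[0.597, -0.36, 0.088], [0.665, -0.248, 0.171], [0.769, -0.187, 0.211]]
```

```bash
python3 -m inch '[[18,38,10,0,0,-0.12],[36,76,20,0,0,-0.25],[54,114,30,0,0,-0.38],[72,152,40,0,0,-0.53],[90,190,40,0,0,-0.53]]' 0 20
python3 -m inch '[[20,40,0,0,0,0],[40,80,0,0,0,0],[60,120,0,0,0,0],[80,170,0,0,0,0],[100,210,0,0,0,0]]'
python3 -m inch '[[10,23,0,0,0,0],[10,23,0,0,0,0],[10,23,0,0,0,0],[10,23,0,0,0,0],[10,23,0,0,0,0]]'
python3 - <<'E'
from h import *
s=manip.state();p=manip.read_camera("wrist");save(p,"w1");X=pts(p,s)
print(s["tcp_pos"],s["eef_rot"],R.from_rotvec(s["eef_rot"]).as_matrix().round(3).tolist(),s["contact_force"])
for t in("crown_a","bar_a","start_a_top"):
    for r in manip.find_in(p,t)[:3]:
        c,q=np.round(r["location"]).astype(int);print(t,(c,q),round(r["confidence"],2),X[q,c].round(4))
print(hob(p,X))
E
```

```text
time: 1.4
tcp_pos: [0.3591, -0.4826, 0.2601]
eef_rot: [3.13, -0.245, 0.003]
contact_force: [0.3, 0.8, -0.5]
opening: 0.0576
grip_force: 0.0
time: 1.9
tcp_pos: [0.4584, -0.2717, 0.2589]
eef_rot: [3.132, -0.238, 0.001]
contact_force: [0.5, -0.2, 0.1]
opening: 0.0177
grip_force: 0.0
time: 2.4
tcp_pos: [0.4675, -0.252, 0.2586]
eef_rot: [3.132, -0.241, -0.0]
contact_force: [0.9, 0.7, 0.6]
opening: 0.0005
grip_force: 0.0
[ 0.46745327 -0.25202228  0.25863701] [ 3.13190625e+00 -2.40936647e-01 -2.11542563e-04] [[0.988, -0.153, -0.0], [-0.153, -0.988, -0.0], [-0.0, 0.0, -1.0]] [0.87812382 0.69884836 0.57812719]
crown_a (np.int64(248), np.int64(100)) 0.96 [ 0.5432 -0.2538  0.0755]
bar_a (np.int64(214), np.int64(151)) 0.67 [ 0.4967 -0.2092  0.0779]
start_a_top (np.int64(298), np.int64(154)) 0.55 [ 0.483  -0.296   0.0979]
(((542.3392333984375, -251.32968139648438), (259.6583557128906, 190.0992889404297), 80.96160888671875), array([[ 428.0741 , -364.61487],
       [ 615.813  , -394.47876],
       [ 656.6044 , -138.0445 ],
       [ 468.86548, -108.1806 ]], dtype=float32), 40998, np.float64(0.07473471028849038))
```

View pics/w1.png

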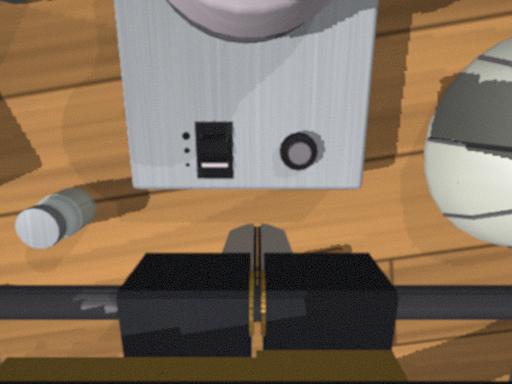

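The wrist view shows the wheel at (214,150), with its bar at (214,165) beside the smallest pip (off), and the button at (298,154). The fitted hob puts the crown at about (0.4975, -0.209) and the button at about (0.484, -0.297). I'm moving above the crown, 5 mm back.

```bash
python3 -m inch '[[13,22,-40,0,0,0],[25,44,-80,0,0,0],[25,44,-120,0,0,0],[25,44,-150,0,0,0],[25,44,-166,0,0,0]]'
python3 -m inch '[[0,0,0,0,0,0],[0,0,0,0,0,0],[0,0,0,0,0,0],[0,0,0,0,0,0],[0,0,0,0,0,0]]'
```

```text
time: 3.1
tcp_pos: [0.4921, -0.2062, 0.0901]
eef_rot: [-3.132, 0.237, 0.005]
contact_force: [0.2, -0.1, 0.8]
opening: 0.0009
grip_force: 0.0
time: 3.6
tcp_pos: [0.4936, -0.2068, 0.0936]
eef_rot: [3.132, -0.237, 0.003]
contact_force: [-0.2, -0.1, 0.4]
opening: 0.0006
grip_force: 0.0
```

```bash
python3 -m inch '[[0,-1,-4,0,0,0],[0,-1,-8,0,0,0],[0,-1,-11,0,0,0],[0,-1,-12,0,0,0],[0,-1,-12,0,0,0]]'
python3 -m inch '[[0,0,-1,0,0,0],[0,0,-1,0,0,0],[0,0,-1,0,0,0],[0,0,-1,0,0,0],[0,0,-1,0,0,0]]'
python3 -m inch '[[0,0,-1,0,0,0],[0,0,-1,0,0,0],[0,0,-1,0,0,0],[0,0,-1,0,0,0],[0,0,-1,0,0,0]]'
```

```text
time: 4.1
tcp_pos: [0.4932, -0.2076, 0.0806]
eef_rot: [3.133, -0.237, -0.0]
contact_force: [-0.2, 0.2, 3.3]
opening: 0.0006
grip_force: 2.1
time: 4.6
tcp_pos: [0.4932, -0.2076, 0.0797]
eef_rot: [3.133, -0.237, 0.0]
contact_force: [-0.5, 0.0, 5.3]
opening: 0.0004
grip_force: 2.5
time: 5.1
tcp_pos: [0.4932, -0.2076, 0.0787]
eef_rot: [3.133, -0.237, 0.0]
contact_force: [0.8, -0.1, 6.0]
opening: 0.0005
grip_force: 3.0
```

```bash
python3 -m inch '[[1.6,-0.2,-0.1,0,0,0],[3.2,-0.5,-0.2,0,0,0],[4.7,-0.7,-0.3,0,0,0],[6.3,-1,-0.3,0,0,0],[7.9,-1.2,-0.3,0,0,0]]'
python3 -m inch '[[1.6,-0.2,0,0,0,0],[3.2,-0.5,0,0,0,0],[4.7,-0.7,0,0,0,0],[6.3,-1,-0.1,0,0,0],[7.9,-1.2,-0.2,0,0,0]]'
python3 -m inch '[[0,0,0,0,0,0],[0,0,0,0,0,0],[0,0,5,0,0,0],[0,0,15,0,0,0],[0,0,30,0,0,0]]'
```

```text
time: 5.6
tcp_pos: [0.5005, -0.2088, 0.0783]
eef_rot: [-3.132, 0.237, 0.001]
contact_force: [-0.6, 0.2, 6.2]
opening: 0.0004
grip_force: 3.2
time: 6.1
tcp_pos: [0.5094, -0.2101, 0.0783]
eef_rot: [3.132, -0.237, 0.001]
contact_force: [-0.3, 0.2, 5.7]
opening: 0.0009
grip_force: 3.0
time: 6.6
tcp_pos: [0.5081, -0.2097, 0.1081]
eef_rot: [-3.132, 0.237, 0.003]
contact_force: [0.0, 0.2, -0.2]
opening: 0.0007
grip_force: 0.0
```

```bash
python3 -m inch '[[-10,-10,40,0,0,0],[-20,-25,80,0,0,0],[-40,-45,120,0,0,0],[-40,-45,150,0,0,0],[-40,-45,150,0,0,0]]'
python3 - <<'E'
from h import *
s=manip.state();p=manip.read_camera("wrist");X=pts(p,s);print(s["tcp_pos"])
cv2.imwrite("pics/w2.png",cv2.resize(p["image"][90:220,120:380,::-1],None,fx=3,fy=3,interpolation=cv2.INTER_CUBIC))
for t in("crown_a","bar_a","start_a_top"):
    for r in manip.find_in(p,t)[:2]:
        c,q=np.round(r["location"]).astype(int);print(t,(c,q),round(r["confidence"],2),X[q,c].round(4))
print(hob(p,X)[1])
E
```

```text
time: 7.1
tcp_pos: [0.4697, -0.2565, 0.2627]
eef_rot: [3.13, -0.24, 0.01]
contact_force: [0.8, 0.5, 1.2]
opening: 0.0002
grip_force: 0.0
[ 0.46966667 -0.25651129  0.26266398]
crown_a (np.int64(244), np.int64(104)) 0.56 [ 0.5433 -0.2537  0.0738]
bar_a (np.int64(55), np.int64(219)) 0.4 [ 0.451  -0.0187  0.079 ]
start_a_top (np.int64(292), np.int64(155)) 0.77 [ 0.4854 -0.2951  0.0975]
start_a_top (np.int64(243), np.int64(17)) 0.54 [ 0.6055 -0.2664  0.1593]
[[ 427.92062 -365.08725]
 [ 621.63586 -395.11383]
 [ 661.4341  -138.35681]
 [ 467.71887 -108.33023]]
```

View pics/w2.png

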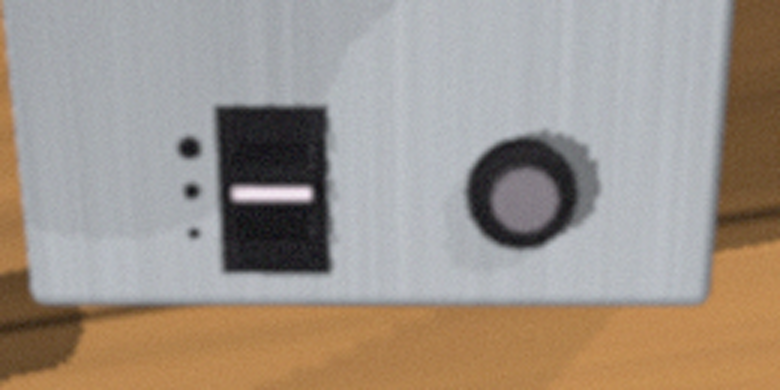

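The bar now sits on top, beside the middle pip: low is set. Next I'll check the height of the button's collar.

```bash
python3 - <<'E'
from h import *
s=manip.state();p=manip.read_camera("wrist");X=pts(p,s);print(s["tcp_pos"])
print((X[153:157,265:322:2,2].mean(0)*1000).round(0))
m=(X[130:180,265:325,2]>.092);q=X[130:180,265:325][m];print(q.mean(0),len(q),np.ptp(q,axis=0), (q[:,:2].min(0)+q[:,:2].max(0))/2)
E
```

```text
[ 0.4684016  -0.25431319  0.25728402]
[75. 75. 75. 75. 75. 75. 74. 86. 87. 87. 87. 96. 96. 97. 97. 97. 97. 97.
 97. 96. 97. 97. 89. 86. 87. 79. 75. 74. 75.]
[ 0.48641446 -0.29605244  0.10939917] 427 [0.06950382 0.04484699 0.33078754] [ 0.50670872 -0.28712113]
```

```bash
python3 -m inch '[[8,-20,-40,0,0,0],[16,-42,-80,0,0,0],[16,-42,-115,0,0,0],[16,-42,-135,0,0,0],[16,-42,-145,0,0,0]]'
python3 -m inch '[[0,0,0,0,0,0],[0,0,0,0,0,0],[0,0,0,0,0,0],[0,0,-2,0,0,0],[0,0,-4,0,0,0]]'
```

```text
time: 7.85
tcp_pos: [0.4835, -0.296, 0.1098]
eef_rot: [-3.131, 0.236, 0.008]
contact_force: [-0.3, 0.1, -0.9]
opening: 0.0004
grip_force: 0.0
time: 8.35
tcp_pos: [0.4853, -0.2971, 0.1099]
eef_rot: [3.132, -0.237, 0.002]
contact_force: [-0.1, 0.9, -0.4]
opening: 0.0004
grip_force: 0.0
```

```bash
python3 -m inch '[[0,0,-4,0,0,0],[0,0,-8,0,0,0],[0,0,-11,0,0,0],[0,0,-14,0,0,0],[0,0,-15,0,0,0]]'
python3 -m inch '[[0,0,-1,0,0,0],[0,0,-2,0,0,0],[0,0,-3,0,0,0],[0,0,-3,0,0,0],[0,0,-3,0,0,0]]'
```

```text
time: 8.85
tcp_pos: [0.4848, -0.2969, 0.0938]
eef_rot: [-3.132, 0.237, 0.001]
contact_force: [-0.3, 0.9, 3.4]
opening: 0.0004
grip_force: 1.7
time: 9.35
tcp_pos: [0.4848, -0.297, 0.0914]
eef_rot: [-3.133, 0.237, 0.0]
contact_force: [-2.2, 1.4, 6.5]
opening: 0.0007
grip_force: 3.1
```

```bash
python3 -m inch '[[0,0,-1,0,0,0],[0,0,-2,0,0,0],[0,0,-2,0,0,0],[0,0,-2,0,0,0],[0,0,-2,0,0,0]]'
```

```text
time: 9.85
tcp_pos: [0.4849, -0.297, 0.091]
eef_rot: [3.132, -0.238, 0.001]
contact_force: [-6.5, 4.3, 26.3]
opening: 0.0006
grip_force: 13.1
```

The force rises stiffly, so the button is bottomed. I'm releasing it and checking.

```bash
python3 -m inch '[[0,0,3,0,0,0],[0,0,10,0,0,0],[0,0,25,0,0,0],[0,0,50,0,0,0],[0,0,90,0,0,0]]'
python3 -m inch '[[-8,20,40,0,0,0],[-16,42,80,0,0,0],[-16,42,80,0,0,0],[-16,42,80,0,0,0],[-16,42,80,0,0,0]]'
python3 - <<'E'
from h import *
s=manip.state();p=manip.read_camera("wrist");X=pts(p,s);print(s["tcp_pos"],s["contact_force"])
cv2.imwrite("pics/w3.png",cv2.resize(p["image"][60:240,100:400,::-1],None,fx=2.5,fy=2.5))
E
```

```text
time: 10.35
tcp_pos: [0.484, -0.2965, 0.1784]
eef_rot: [-3.131, 0.237, 0.006]
contact_force: [1.3, -0.2, 0.4]
opening: 0.0003
grip_force: 0.0
time: 10.85
tcp_pos: [0.4686, -0.2553, 0.2582]
eef_rot: [-3.132, 0.238, 0.002]
contact_force: [-0.2, 0.6, -0.1]
opening: 0.0006
grip_force: 0.0
[ 0.46860891 -0.2552544   0.25824985] [-0.17626383  0.59027994 -0.08439348]
```

View pics/w3.png

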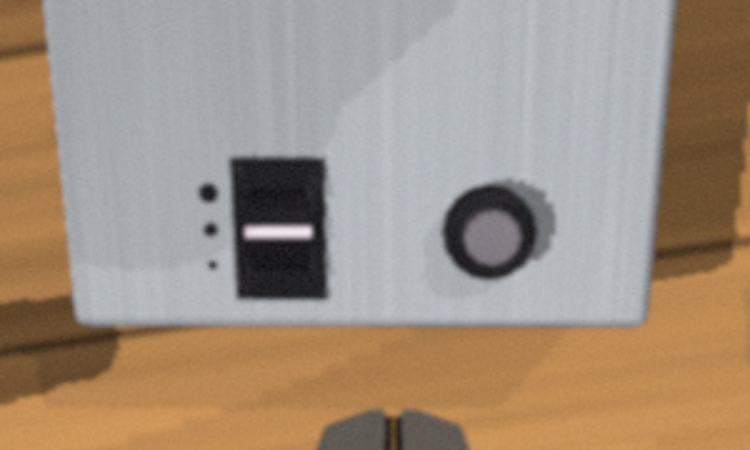

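The bar at (278,232) is still on low beside the middle pip, the button at (491,235) is back up, and the tool is clear.

```bash
python3 -c "
from plant import manip
print(manip.finish_job())"
```

```text
the job is handed in; nothing more can be done
None
```

I rolled hob_a's heat wheel from off to low, where it stayed, then pressed its start button right down and let go. The job is handed in at about 11 s, with nothing else touched.

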